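Load the glue press with alternating L weights

ROBOT

A 7-joint arm with a two-finger parallel gripper is mounted at the origin on the work surface. World frame = base frame: x ahead of the robot, y to its left, z up, the work surface at z = 0. Lengths are in mm, angles in rad, forces in N, time in s.
With the tool pointing down it reaches from about 425 to 950 mm from the base axis. Payload 4.7 kg.
Tool frame: the origin (TCP) lies midway between the tips of the shut fingers; the grasp point (between the pads) lies 19 mm behind it; z points along the fingers, y is the line along which they close (so a half turn about z gives the same grasp; the last joint's range is limited). The gripper opens to 85 mm and grips with 20 to 120 N. Pads are 22 mm wide; open, the fingers measure 114 mm over their backs; the gripper's body (76 mm by 85 mm) begins 54 mm behind the grasp point. The pads swing forward as they close: fully open they stand 13 mm farther back than shut.
Start: joints at [1.253, 0.469, -0.049, 1.532, 0.024, 1.141, -0.082], TCP at [192.288, -647.05, 231.335] pointing down, gripper open.
Joint ranges: [-2.59, 2.59], [-0.33, 1.99], [-1.39, 1.29], [0.1, 2.45], [-1.04, 4.18], [0.21, 1.99], [-2.66, 2.66]. Speed limits (rad/s): [2.57, 2.57, 3.14, 3.14, 3.14, 3.14, 3.14].

INTERFACE

Orientations are given as a unit quaternion [x, y, z, w].
In Python, from rig import bot gives the robot as it stands.
- The arm moves only by the tool arm_command, never from a script. Its argument "commands" is one flat list of numbers, 5 for each row, row after row: the shift along the tool's x, y, z in cm, then the turn about the tool's z in rad, then the finger opening in cm, from 0 to 8.54. A call has 1 to 5 rows; each row shifts and turns the commanded pose from where the row before left it, along the tool's axes as they then stand; what a row does not reach is not made up. A row lasts 1/10 s, in which the tool goes at most 50 mm and 8.59 degrees, less where a joint would pass 70% of its speed; a pose out of reach is approached as far as the arm can. A call with a gripper value outside its range is refused whole. The fingers move at their own pace and stop on an object; the grip force is fixed at half the most. Time passes only in rows, so rows that do not move let the fingers close. It gives the time, the measured TCP pose, the force, the opening and the grip force at its end, in the units of the state.
- bot.read_state(): the state, without advancing time (a new reading comes with each control period).
- bot.camera(name): name is "scene" or "top" or "wrist"; returns the picture (480x640x3 uint8, blue, green, red); there is no depth.
- bot.get_calibration(name): a dict with "K" (3x3 intrinsics, pixels), "xyz" and "orientation" of the camera in the world; the wrist camera has in their place "hand_eye" (4x4, takes a point from camera to tool coordinates, whose origin is the TCP and whose axes are the flange's). Camera axes: x right, y up, looking along -z (the intrinsics and any distortion apply to the point x, -y, -z); pixel columns grow to the right and rows downward; lengths in mm; the calibration is good to about 2 mm. The wrist camera is an equidistant fisheye: a pixel r from the principal point sees the ray r / f radians off the axis. A picture is of the moment at which its call begins: read the wrist's pose just before it. get_calibration takes no time and is no camera call.
- bot.finish_job(): hands the job in; it is judged then, once.
The state is a dict: "clock": time; "qpos": joint angles; "qd": joint speeds; "tau": joint torques, N m; "position": TCP position; "orientation": TCP orientation; "ft_force": force on the tool from outside, world axes, zero at the start; "moment": the same for the moment, N m; "width": opening from 0.0 (shut) to 1.0 (fully open); "grip_force": force on a finger pad.
Only numpy, scipy, OpenCV 4.12 (cv2) and the standard library are available. Lean on these libraries where they do the work, as an engineer would, in place of code of your own. Each camera call takes 0.05 s, during which the arm holds its last target. There are 200 camera calls.

TASK

The small plywood glue press already has one big L-shaped steel weight lying on it. Fetch the two other weights of the same shape and size from the bench and pile them on it one at a time, each L pointing the opposite way (half a turn) to the one beneath it, edges lined up to the same square, so that the pile lies flat and balanced. Leave the bottom weight where it is.

Things in the scene. Friction and masses are not known exactly. Their poses are not given: they have to be found in the camera images.
- weight_a: Plain steel L weight, flat, one of 3 alike: arms 110 mm long outside, 45 mm wide, 14 mm thick, 0.6 to 0.9 kg. Origin: centre of the 110 mm square it fills, underside. Outer corner at (-55, -55) mm; arms run along +x (centred on y = -32.5) and +y (centred on x = -32.5); notch 65 mm square at +x+y; z up. Already lies on the press, fixed plywood boards 140 to 160 mm square, top 20 mm above the bench.
- weight_b: Plain steel L weight, flat, one of 3 alike: arms 110 mm long outside, 45 mm wide, 14 mm thick, 0.6 to 0.9 kg. Origin: centre of the 110 mm square it fills, underside. Outer corner at (-55, -55) mm; arms run along +x (centred on y = -32.5) and +y (centred on x = -32.5); notch 65 mm square at +x+y; z up. On the bench, left (+y), as is a straight bar 110 x 34 mm (not wanted).
- weight_c: Plain steel L weight, flat, one of 3 alike: arms 110 mm long outside, 45 mm wide, 14 mm thick, 0.6 to 0.9 kg. Origin: centre of the 110 mm square it fills, underside. Outer corner at (-55, -55) mm; arms run along +x (centred on y = -32.5) and +y (centred on x = -32.5); notch 65 mm square at +x+y; z up. On the bench, right (-y), as is a smaller L of 70 mm (not wanted).
- weight_a_corner (a point): Outer corner of weight_a's L, on its top face (x = -55, y = -55, z = 14 mm in that weight's frame): tells which way the L points.
- weight_b_corner (a point): Outer corner of weight_b's L, on its top face (x = -55, y = -55, z = 14 mm in that weight's frame): tells which way the L points.
- weight_c_corner (a point): Outer corner of weight_c's L, on its top face (x = -55, y = -55, z = 14 mm in that weight's frame): tells which way the L points.
There are look-alikes about, which are no part of the job. Leave any green look-alike of the weight_c alone.

How it is judged (in metres and radians):
On the way:
1. one weight lies released on the bottom weight, pointing the opposite way, square with it (((horizontal distance between weight_b and weight_a below 0.018 m and angle between the x axis of weight_b and the x axis of weight_a, either way round below 0.2 rad and horizontal distance between weight_b_corner and weight_a_corner above 0.11 m and z of weight_b in the frame of weight_a between 0.009 and 0.019 m and angle between weight_b's own z axis and vertical below 0.08 rad and contact force between the fingers and weight_b below 0.1 N and linear speed of weight_b below 0.02 m/s) or (horizontal distance between weight_c and weight_a below 0.018 m and angle between the x axis of weight_c and the x axis of weight_a, either way round below 0.2 rad and horizontal distance between weight_c_corner and weight_a_corner above 0.11 m and z of weight_c in the frame of weight_a between 0.009 and 0.019 m and angle between weight_c's own z axis and vertical below 0.08 rad and contact force between the fingers and weight_c below 0.1 N and linear speed of weight_c below 0.02 m/s))), for 0.2 s.
At the end, for the whole second after the job is handed in: Bottom weight moved under 15 mm. The other two lie on it as 2nd and 3rd layer (either order), flat, released, at rest: squares centred within 18 mm of the bottom one, edges within 11 degrees, heights within 5 mm; 2nd L opposite to the bottom one, 3rd pointing the same way as it (((horizontal distance between each of weight_b, weight_c and weight_a below 0.018 m and angle between the x axis of each of weight_b, weight_c and the x axis of weight_a, either way round below 0.2 rad and horizontal distance between weight_b_corner and weight_a_corner above 0.11 m and z of weight_b in the frame of weight_a between 0.009 and 0.019 m and angle between each of weight_b, weight_c's own z axis and vertical below 0.08 rad and horizontal distance between weight_c_corner and weight_a_corner below 0.045 m and z of weight_c in the frame of weight_a between 0.023 and 0.033 m) or (horizontal distance between each of weight_c, weight_b and weight_a below 0.018 m and angle between the x axis of each of weight_c, weight_b and the x axis of weight_a, either way round below 0.2 rad and horizontal distance between weight_c_corner and weight_a_corner above 0.11 m and z of weight_c in the frame of weight_a between 0.009 and 0.019 m and angle between each of weight_c, weight_b's own z axis and vertical below 0.08 rad and horizontal distance between weight_b_corner and weight_a_corner below 0.045 m and z of weight_b in the frame of weight_a between 0.023 and 0.033 m)) and contact force between the fingers and weight_b below 0.1 N and linear speed of each of weight_b, weight_c below 0.02 m/s and contact force between the fingers and weight_c below 0.1 N and distance of weight_a from where it was at the start of the episode below 0.015 m); the robot touches nothing.
It also fails if it takes over 51 s, if anything falls off the work surface, if the arm or the gripper's body presses on something with over 40 N, if the wrist force passes 120 N, or if a joint passes its speed limit or range.

## Working session

There is one attempt and no reset: what is moved stays moved. The work goes in short steps, Python scripts to look and compute and a tool call to move; the robot and the scene stay as the last step left them, time stands still between calls to the robot, and variables do not carry over. Pictures are saved under pics/ and viewed, at most 10 in all, crops included, and the job is handed in when it is done.

Besides the shell and the picture viewer there is one more tool, called by a JSON object that holds its "method" and its "body". arm_command: Moves the arm, as the interface text tells. Its arguments: {"type":"object","properties":{"commands":{"type":"array"}},"required":["commands"]}

```bash
mkdir -p pics; ls; python3 - <<'E'
from rig import bot
import cv2,numpy as np
s=bot.read_state();print(s['clock'],s['position'],s['orientation'],s['width'])
for n in ['top','scene']:
    c=bot.get_calibration(n);print(n,c)
    im=bot.camera(n);cv2.imwrite(f'pics/{n}0.png',im)
print(bot.get_calibration('wrist'))
E
```

```text
pics
0.0 [ 192.07910653 -646.47971369  230.23027138] [ 9.89588018e-01  1.43925452e-01 -1.82469036e-04 -9.92488071e-04] 1.0017199137860837
top {'K': array([[449.83977883,   0.        , 321.80105109],
       [  0.        , 449.83977883, 245.44119153],
       [  0.        ,   0.        ,   1.        ]]), 'xyz': array([309.59060803, -24.5573896 , 984.12201509]), 'orientation': array([ 0.02815763, -0.03395792, -0.69572923,  0.71694829])}
scene {'K': array([[513.6263235 ,   0.        , 319.18006991],
       [  0.        , 513.6263235 , 239.90345605],
       [  0.        ,   0.        ,   1.        ]]), 'xyz': array([ 730.99991623, -513.7013736 , 1092.73970535]), 'orientation': array([0.23963689, 0.07153752, 0.26536363, 0.93114912])}
{'K': array([[371.64829954,   0.        , 317.48511566],
       [  0.        , 371.64829954, 236.02644619],
       [  0.        ,   0.        ,   1.        ]]), 'hand_eye': array([[-1.13139983e-04,  9.57431411e-01,  2.88660841e-01,
         7.36303371e+01],
       [ 9.99999661e-01, -1.27210211e-04,  8.13878999e-04,
        -1.32497085e-02],
       [ 8.15953925e-04,  2.88660835e-01, -9.57431071e-01,
        -1.43785405e+02],
       [ 0.00000000e+00,  0.00000000e+00,  0.00000000e+00,
         1.00000000e+00]])}
```

View pics/top0.png

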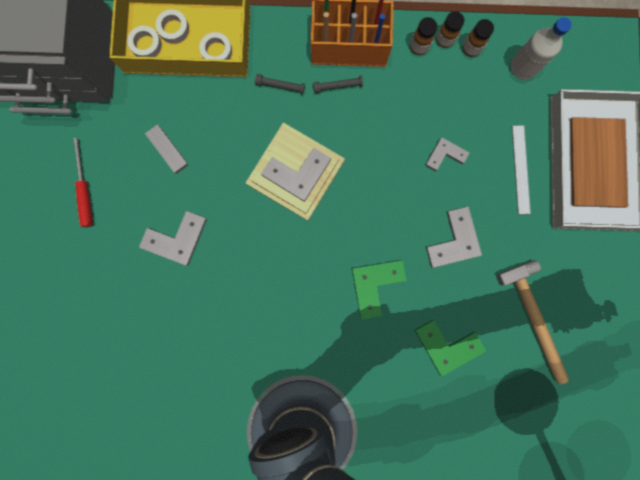

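View pics/scene0.png

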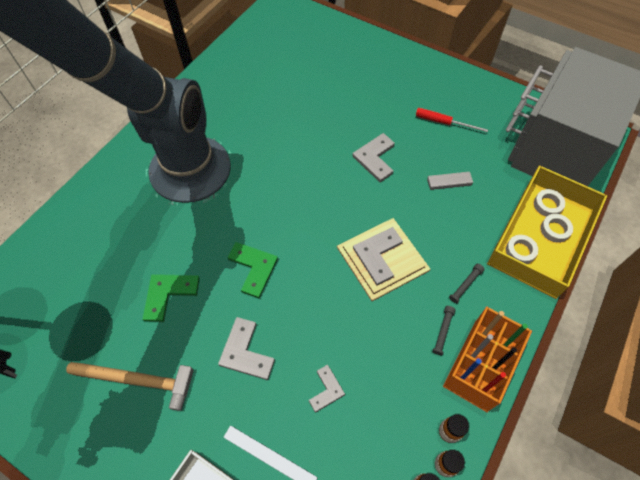

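```bash
cat > h.py <<'E'
import numpy as np,cv2
from scipy.spatial.transform import Rotation as R
from scipy.optimize import minimize
from rig import bot
def proj(n,P):
    c=bot.get_calibration(n);p=(np.asarray(P,float)-c['xyz'])@R.from_quat(c['orientation']).as_matrix()
    p=p*[1,-1,-1];q=p@c['K'].T;return q[:,:2]/q[:,2:]
def unproj(n,uv,z):
    c=bot.get_calibration(n);d=np.linalg.inv(c['K'])@[*uv,1]*[1,-1,-1]
    d=R.from_quat(c['orientation']).as_matrix()@d;return c['xyz']+d*(z-c['xyz'][2])/d[2]
BOX=[((-55,-55),(55,-10)),((-55,-55),(-10,55))]
def sil(n,p,z0,S=4):
    m=np.zeros((480*S,640*S),np.uint8);x,y,t=p;r=R.from_euler('z',t).as_matrix()
    for (a,b),(c,d) in BOX:
        V=np.array([(u,v,w) for u in(a,c) for v in(b,d) for w in(0,14)])@r.T+[x,y,z0]
        cv2.fillConvexPoly(m,cv2.convexHull(np.int32(np.round(proj(n,V)*S+S/2))),255)
    return cv2.resize(m,(640,480),interpolation=cv2.INTER_AREA)/255.
def grey(im):
    f=im.astype(int);return ((f.max(2)-f.min(2)<30)&(f.max(2)>75)).astype(float)
def fit(ims,p0,z0):
    ms={}
    for n,im in ims.items():
        g=grey(im);c=proj(n,[[p0[0],p0[1],z0+7]])[0];yy,xx=np.mgrid[:480,:640]
        ms[n]=g*(np.hypot(xx-c[0],yy-c[1])<55)
    cost=lambda p:sum(np.abs(sil(n,p,z0)-m).sum()/m.sum() for n,m in ms.items())
    best=None
    for dt in np.arange(0,6.28,.4) if len(p0)<3 else [0]:
        q=np.array([*p0[:2],(p0[2] if len(p0)>2 else 0)+dt])
        s=np.vstack([q,q+[15,0,0],q+[0,15,0],q+[0,0,.2]])
        o=minimize(cost,q,method='Nelder-Mead',options=dict(initial_simplex=s,xatol=.05,fatol=1e-4,maxfev=150))
        if best is None or o.fun<best.fun:best=o
    return best.x,best.fun
def outline(n,im,p,z0):
    r=R.from_euler('z',p[2]).as_matrix()
    V=np.array([(-55,-55,14),(55,-55,14),(55,-10,14),(-10,-10,14),(-10,55,14),(-55,55,14)])@r.T+[p[0],p[1],z0]
    return cv2.polylines(im,[np.int32(np.round(proj(n,V)*16))],True,(0,0,255),1,cv2.LINE_AA,4)
E
python3 - <<'E'
from h import *
ims={n:cv2.imread(f'pics/{n}0.png') for n in('top','scene')}
o=ims['top'].copy(); 
for k,uv,z in [('a',(297,175),20),('b',(177,240),0),('c',(458,240),0)]:
    p0=unproj('top',uv,z+14)[:2]
    p,f=fit(ims,p0,z);print(k,p.round(2),round(f,3))
    for n in ims:
        q,f=fit({n:ims[n]},p,z);print('  ',n,q.round(2),round(f,3))
    outline('top',o,p,z)
cv2.imwrite('pics/crop.png',np.hstack([cv2.resize(o[130:280,x:x+110],None,fx=2.4,fy=2.4,interpolation=cv2.INTER_NEAREST) for x in(125,242,400)]))
E
```

```text
Traceback (most recent call last):
  File "h.py", line 30, in fit
    o=minimize(cost,q,method='Nelder-Mead',options=dict(initial_simplex=s,xatol=.05,fatol=1e-4,maxfev=150))
  File "h.py", line 25, in <lambda>
    cost=lambda p:sum(np.abs(sil(n,p,z0)-m).sum()/m.sum() for n,m in ms.items())
                  ~~~^^^^^^^^^^^^^^^^^^^^^^^^^^^^^^^^^^^^^^^^^^^^^^^^^^^^^^^^^^^
  File "h.py", line 25, in <genexpr>
    cost=lambda p:sum(np.abs(sil(n,p,z0)-m).sum()/m.sum() for n,m in ms.items())
                             ~~~^^^^^^^^
  File "h.py", line 16, in sil
    cv2.fillConvexPoly(m,cv2.convexHull(np.int32(np.round(proj(n,V)*S+S/2))),255)
                                                          ~~~~^^^^^
  File "h.py", line 6, in proj
    c=bot.get_calibration(n);p=(np.asarray(P,float)-c['xyz'])@R.from_quat(c['orientation']).as_matrix()
ValueError: time passes only in moves, steps and waits
```

```bash
sed -i 's/bot.get_calibration(n)/CAL[n]/; s/^def proj/CAL={n:bot.get_calibration(n) for n in("top","scene","wrist")}\ndef proj/' h.py
cat > m1.py <<'E'
from h import *
ims={n:cv2.imread(f'pics/{n}0.png') for n in('top','scene')}
o=ims['top'].copy(); 
for k,uv,z in [('a',(297,175),20),('b',(177,240),0),('c',(458,240),0)]:
    p0=unproj('top',uv,z+14)[:2]
    p,f=fit(ims,p0,z);print(k,p.round(2),round(f,3))
    for n in ims:
        q,f=fit({n:ims[n]},p,z);print('  ',n,q.round(2),round(f,3))
    outline('top',o,p,z)
cv2.imwrite('pics/crop.png',np.hstack([cv2.resize(o[130:280,x:x+110],None,fx=2.4,fy=2.4,interpolation=cv2.INTER_NEAREST) for x in(125,242,400)]))
E
time python3 m1.py
```

```text
a [564.55  30.19   5.76] 0.127
   top [564.63  30.37   5.75] 0.038
   scene [564.51  30.1    5.76] 0.084
b [ 4.1453e+02  2.9430e+02 -3.3000e-01] 0.124
   top [ 4.1474e+02  2.9462e+02 -3.3000e-01] 0.032
   scene [ 4.1439e+02  2.9423e+02 -3.3000e-01] 0.115
c [ 4.2380e+02 -3.1023e+02  2.7000e-01] 0.079
   top [ 4.2440e+02 -3.1033e+02  2.7000e-01] 0.04
   scene [ 4.2325e+02 -3.0993e+02  2.7000e-01] 0.033
real	0m23.052s
user	0m40.913s
sys	0m6.814s
```

View pics/crop.png

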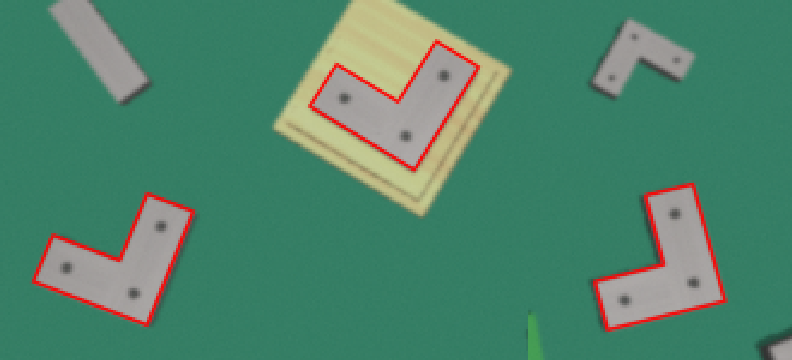

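The right-hand candidates in the top picture are the big grey L (458,240), the small L (447,153) and the green Ls (380,288) and (450,347). The big grey one is weight_c, by colour and by its 110 mm fit. On the left the L at (177,240) is weight_b and the bar at (166,149) isn't wanted. The crop shows the fitted outlines matching all three weights. I'll stack c first, then b.

{"method": "arm_command", "body": {"commands": [3.57,-2.49,1.4,0.0,6.5,3.57,-2.49,1.4,0.0,6.5,3.57,-2.49,1.4,0.0,6.5,3.57,-2.49,1.4,0.0,6.5,3.57,-2.49,1.4,0.0,6.5]}}

```text
clock: 0.6
position: [328.6, -475.2, 160.5]
orientation: [0.99, 0.144, -0.0, -0.0]
ft_force: [0.7, 0.1, -0.6]
width: 0.757
grip_force: 0.0
```

```bash
cat > go.py <<'E'
import sys;from h import *
# go.py x y z yangle : tool-frame shift (cm) and turn from the measured pose to the target
x,y,z,a=map(float,sys.argv[1:5]);s=bot.read_state();M=R.from_quat(s['orientation']).as_matrix()
d=M.T@(np.array([x,y,z])-s['position'])/10;ya=np.arctan2(M[1,1],M[0,1])
t=-(a-ya);t=(t+np.pi)%(2*np.pi)-np.pi
print('t',s['clock'],'pos',s['position'].round(1),'yang',ya.round(3),'F',s['ft_force'].round(1),'w',round(s['width']*85,1),'grip',s['grip_force'],'tilt',M[:,2].round(4),'q',np.round(s['qpos'],2))
print('shift cm',d.round(2),'turn',round(t,3))
E
python3 go.py 436.3 -340.4 60 -1.30
```

```text
t 0.6 pos [ 328.6 -475.2  160.5] yang -1.282 F [ 0.7  0.1 -0.6] w 64.4 grip 0.0 tilt [-2.e-04  4.e-04 -1.e+00] q [ 0.98  0.39 -0.11  1.84  0.05  0.92 -0.44]
shift cm [14.16 -9.85 10.06] turn 0.018
```

{"method": "arm_command", "body": {"commands": [3.54,-2.46,2.4,0.004,6.5,3.54,-2.46,2.4,0.004,6.5,3.54,-2.46,2.4,0.005,6.5,3.54,-2.46,2.4,0.005,6.5,0,0,0,0,6.5]}}

```text
clock: 1.1
position: [439.3, -334.7, 62.2]
orientation: [0.99, 0.141, -0.001, -0.004]
ft_force: [-0.5, -0.3, 0.4]
width: 0.761
grip_force: 0.0
```

```bash
python3 go.py 436.3 -340.4 1 -1.30; python3 - <<'E'
from rig import bot;import cv2
cv2.imwrite('pics/w1.png',bot.camera('wrist'))
E
```

```text
t 1.1 pos [ 439.3 -334.7   62.2] yang -1.289 F [-0.5 -0.3  0.4] w 64.7 grip 0.0 tilt [-0.0027  0.0072 -1.    ] q [ 0.69  0.49 -0.15  1.97  0.1   0.7  -0.8 ]
shift cm [-0.45  0.51  6.11] turn 0.011
```

View pics/w1.png

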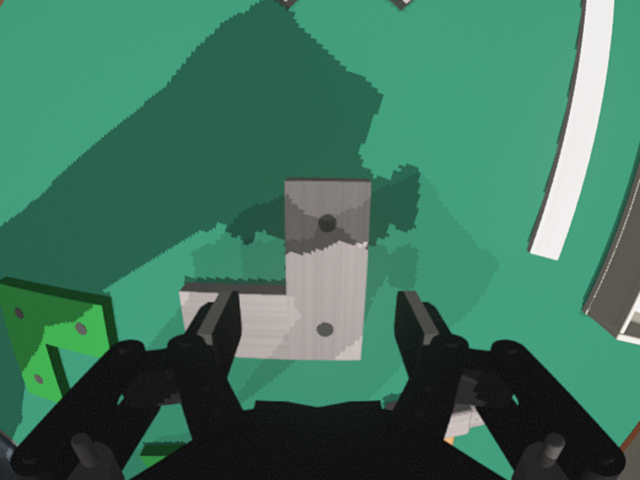

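The wrist view shows weight_c with its outer corner near (362,359), the x-arm running up to y=180, and the y-arm to the left. The fingers straddle the x-arm. I'll check those pixels against the fit.

```bash
cat >> h.py <<'E'
def projw(P,pos,ori):
    c=CAL['wrist'];H=c['hand_eye'];K=c['K'];M=R.from_quat(ori).as_matrix()
    t=(np.asarray(P,float)-pos)@M;p=(t-H[:3,3])@H[:3,:3]*[1,-1,-1]
    r=np.hypot(p[:,0],p[:,1]);th=np.arctan2(r,p[:,2]);return K[:2,2]+K[0,0]*(th/r)[:,None]*p[:,:2]
def top6(p,z0):
    V=np.array([(-55,-55,14),(55,-55,14),(55,-10,14),(-10,-10,14),(-10,55,14),(-55,55,14)])
    return V@R.from_euler('z',p[2]).as_matrix().T+[p[0],p[1],z0]
E
python3 - <<'E'
from h import *
s=bot.read_state();print(s['position'].round(1),s['orientation'].round(4))
print(projw(top6((423.8,-310.1,.27),0),np.array([439,-334.7,62.2]),[.99,.141,-.001,-.004]).round(0))
print(projw(top6((423.8,-310.1,.27),0),s['position'],s['orientation']).round(0))
E
python3 go.py 436.3 -340.4 1 -1.30
```

```text
[ 437.8 -338.5   63.4] [ 9.903e-01  1.386e-01 -9.000e-04 -2.100e-03]
[[361. 357.]
 [372. 180.]
 [286. 178.]
 [287. 292.]
 [180. 288.]
 [190. 350.]]
[[355. 353.]
 [365. 175.]
 [279. 174.]
 [281. 288.]
 [175. 284.]
 [185. 347.]]
t 1.15 pos [ 437.8 -338.5   63.4] yang -1.293 F [ 0.5 -0.8  0.8] w 64.8 grip 0.0 tilt [-0.0024  0.0038 -1.    ] q [ 0.69  0.49 -0.14  1.96  0.1   0.7  -0.8 ]
shift cm [-0.19  0.16  6.24] turn 0.007
```

{"method": "arm_command", "body": {"commands": [0,0,2.5,0,6.5,0,0,2.0,0,6.5,0,0,1.0,0,6.5,0,0,0.5,0,6.5,0,0,0,0,6.5]}}

```text
clock: 1.65
position: [436.1, -343.5, 5.2]
orientation: [0.991, 0.134, -0.0, 0.0]
ft_force: [-0.1, 0.3, 0.4]
width: 0.759
grip_force: 0.0
```

```bash
python3 go.py 436.3 -340.4 1 -1.30
```

```text
t 1.65 pos [ 436.1 -343.5    5.2] yang -1.301 F [-0.1  0.3  0.4] w 64.5 grip 0.0 tilt [-4.e-04 -1.e-04 -1.e+00] q [ 0.68  0.58 -0.12  1.99  0.12  0.58 -0.82]
shift cm [ 0.1  -0.29  0.42] turn -0.001
```

{"method": "arm_command", "body": {"commands": [0.1,-0.3,0.2,0,6.5,0,0,0.2,0,5.5,0,0,0,0,3.5,0,0,0,0,3.5,0,0,0,0,3.5]}}

```text
clock: 2.15
position: [437.0, -339.9, 2.1]
orientation: [0.991, 0.135, 0.0, 0.0]
ft_force: [-1.4, 1.2, 6.9]
width: 0.507
grip_force: 61.7
```

{"method": "arm_command", "body": {"commands": [0,0,0,0,3.5,0,0,0,0,3.5]}}

```text
clock: 2.35
position: [437.0, -339.9, 2.1]
orientation: [0.991, 0.135, 0.0, 0.0]
ft_force: [-1.1, 1.2, 5.1]
width: 0.509
grip_force: 61.8
```

```bash
python3 go.py 436.3 -340.4 1 -1.30
```

```text
t 2.35 pos [ 437.  -339.9    2.1] yang -1.3 F [-1.1  1.2  5.1] w 43.2 grip 61.76135301589966 tilt [ 8.e-04 -6.e-04 -1.e+00] q [ 0.68  0.58 -0.12  2.    0.12  0.57 -0.83]
shift cm [-0.08  0.03  0.11] turn 0.0
```

{"method": "arm_command", "body": {"commands": [0,0,-0.5,0,3.5,0,0,-1.5,0,3.5,0,0,-3.0,0,3.5,0,0,-3.0,0,3.5,0,0,0,0,3.5]}}

```text
clock: 2.85
position: [439.1, -341.4, 85.5]
orientation: [0.991, 0.135, 0.003, 0.003]
ft_force: [0.9, -0.6, -7.6]
width: 0.505
grip_force: 63.1
```

```bash
python3 go.py 576.5 60.4 90 -1.30;python3 - <<'E'
from rig import bot;import cv2
cv2.imwrite('pics/w2.png',bot.camera('wrist'))
E
```

```text
t 2.85 pos [ 439.1 -341.4   85.5] yang -1.3 F [ 0.9 -0.6 -7.6] w 43.0 grip 63.07684779167175 tilt [ 0.0072 -0.005  -1.    ] q [ 0.7   0.45 -0.14  1.95  0.09  0.73 -0.8 ]
shift cm [ 23.98 -35.05  -0.55] turn -0.0
```

View pics/w2.png

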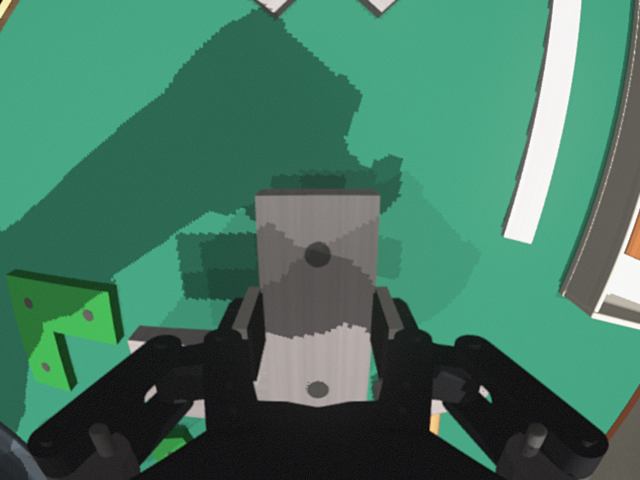

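The weight is held level between the fingers, with no visible slip. Next I carry it over.

{"method": "arm_command", "body": {"commands": [1.5,-2.2,-0.1,0,3.5,2.0,-2.92,-0.1,0,3.5,2.0,-2.92,-0.1,0,3.5,2.0,-2.92,-0.1,0,3.5,2.0,-2.92,-0.1,0,3.5]}}

```text
clock: 3.4
position: [489.8, -178.9, 84.7]
orientation: [0.991, 0.135, -0.002, -0.001]
ft_force: [0.3, 0.0, -7.3]
width: 0.502
grip_force: 63.1
```

{"method": "arm_command", "body": {"commands": [2.0,-2.92,0,-0.1,3.5,0,0,0,0,3.5]}}

```text
clock: 3.6
position: [503.3, -140.0, 85.0]
orientation: [0.982, 0.19, -0.0, -0.002]
ft_force: [0.7, -0.0, -6.4]
width: 0.507
grip_force: 63.2
```

```bash
python3 go.py 576.5 60.4 90 1.048
```

```text
t 3.6 pos [ 503.3 -140.    85. ] yang -1.189 F [ 0.7 -0.  -6.4] w 43.1 grip 63.16721320152283 tilt [-0.001   0.0046 -1.    ] q [ 0.36  0.42 -0.21  2.02  0.12  0.72 -1.11]
shift cm [ 14.25 -15.88  -0.41] turn -2.237
```

{"method": "arm_command", "body": {"commands": [0,0,0,-0.149,3.5,0,0,0,-0.149,3.5,0,0,0,-0.149,3.5,0,0,0,-0.149,3.5,0,0,0,-0.149,3.5]}}

```text
clock: 4.1
position: [500.9, -147.0, 84.6]
orientation: [0.847, 0.532, -0.001, -0.001]
ft_force: [0.2, -1.1, -6.8]
width: 0.506
grip_force: 63.1
```

{"method": "arm_command", "body": {"commands": [0,0,0,-0.149,3.5,0,0,0,-0.149,3.5,0,0,0,-0.149,3.5,0,0,0,-0.149,3.5,0,0,0,-0.149,3.5]}}

```text
clock: 4.6
position: [500.8, -147.1, 84.6]
orientation: [0.595, 0.803, -0.001, -0.002]
ft_force: [-0.1, -0.7, -6.2]
width: 0.506
grip_force: 63.1
```

{"method": "arm_command", "body": {"commands": [0,0,0,-0.149,3.5,0,0,0,-0.149,3.5,0,0,0,-0.149,3.5,0,0,0,-0.149,3.5,0,0,0,-0.149,3.5]}}

```text
clock: 5.1
position: [500.6, -147.2, 84.6]
orientation: [0.262, 0.965, 0.0, -0.002]
ft_force: [0.4, 0.6, -5.8]
width: 0.508
grip_force: 63.1
```

```bash
python3 go.py 576.5 60.4 70 1.048
```

```text
t 5.1 pos [ 500.6 -147.2   84.6] yang 1.04 F [ 0.4  0.6 -5.8] w 43.2 grip 63.14780831336975 tilt [-0.0039  0.0013 -1.    ] q [ 0.79  0.52 -0.75  2.    0.49  0.81  0.8 ]
shift cm [ 3.95 21.75  1.46] turn -0.008
```

{"method": "arm_command", "body": {"commands": [0.6,3.3,0.2,-0.008,3.5,0.8,4.2,0.2,0,3.5,0.8,4.2,0.2,0,3.5,0.8,4.2,0.2,0,3.5,0.6,3.4,0.2,0,3.5]}}

```text
clock: 5.6
position: [567.9, 40.0, 74.6]
orientation: [0.26, 0.966, 0.0, -0.002]
ft_force: [0.7, 0.3, -5.9]
width: 0.502
grip_force: 63.3
```

{"method": "arm_command", "body": {"commands": [0.35,2.4,0.2,0,3.5,0,0,0,0,3.5,0,0,0,0,3.5]}}

```text
clock: 5.9
position: [576.4, 60.0, 72.5]
orientation: [0.26, 0.965, -0.001, -0.002]
ft_force: [-0.6, -1.2, -6.7]
width: 0.505
grip_force: 63.4
```

```bash
python3 go.py 576.5 60.4 37 1.048; python3 - <<'E'
from rig import bot;import cv2
cv2.imwrite('pics/w3.png',bot.camera('wrist'))
E
```

```text
t 5.9 pos [576.4  60.   72.5] yang 1.044 F [-0.6 -1.2 -6.7] w 43.0 grip 63.44082713127136 tilt [-4.e-03 -8.e-04 -1.e+00] q [ 0.35  0.61 -0.72  1.87  0.53  0.86  0.41]
shift cm [0.   0.05 3.55] turn -0.004
```

View pics/w3.png

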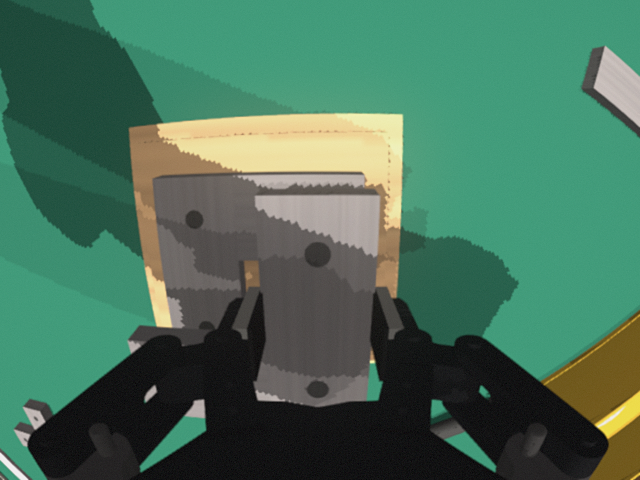

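weight_c hangs over the press. Its arm end is near (318,190), and weight_a lies below it with its far edge at y≈178. The Ls point opposite ways and line up, so I'll lower it.

{"method": "arm_command", "body": {"commands": [0,0.05,1.5,0,3.5,0,0,1.0,0,3.5,0,0,0.5,0,3.5,0,0,0.3,0,3.5,0,0,0,0,3.5]}}

```text
clock: 6.45
position: [577.9, 60.4, 40.7]
orientation: [0.261, 0.965, -0.0, -0.0]
ft_force: [-0.0, -0.0, -5.4]
width: 0.507
grip_force: 63.4
```

{"method": "arm_command", "body": {"commands": [0,0,0.1,0,3.5,0,0,0.1,0,3.5]}}

```text
clock: 6.65
position: [578.6, 60.7, 39.7]
orientation: [0.261, 0.965, 0.0, 0.0]
ft_force: [-0.6, -0.1, -6.2]
width: 0.506
grip_force: 63.5
```

```bash
python3 go.py 576.5 60.4 36 1.048
```

```text
t 6.65 pos [578.6  60.7  39.7] yang 1.043 F [-0.6 -0.1 -6.2] w 43.0 grip 63.471254110336304 tilt [ 1.e-03  1.e-04 -1.e+00] q [ 0.33  0.66 -0.69  1.89  0.57  0.8   0.37]
shift cm [ 0.16 -0.13  0.37] turn -0.005
```

{"method": "arm_command", "body": {"commands": [0.16,-0.13,0.1,0,3.5,0,0,0.1,0,3.5,0,0,0.1,0,3.5,0,0,0.0,0,3.5]}}

```text
clock: 7.05
position: [576.1, 60.2, 36.3]
orientation: [0.261, 0.965, -0.0, 0.0]
ft_force: [0.1, 0.2, -5.2]
width: 0.506
grip_force: 63.6
```

```bash
python3 go.py 576.5 60.4 36 1.048
```

```text
t 7.05 pos [576.1  60.2  36.3] yang 1.043 F [ 0.1  0.2 -5.2] w 43.0 grip 63.572845458984375 tilt [-1.e-04 -3.e-04 -1.e+00] q [ 0.33  0.66 -0.69  1.9   0.58  0.79  0.37]
shift cm [-0.03  0.03  0.03] turn -0.005
```

Still hanging, so I go down in 1 mm steps until contact.

{"method": "arm_command", "body": {"commands": [0,0,0.1,0,3.5,0,0,0,0,3.5]}}

```text
clock: 7.25
position: [576.2, 60.3, 36.1]
orientation: [0.261, 0.965, -0.0, 0.0]
ft_force: [-4.8, -1.1, 4.0]
width: 0.506
grip_force: 64.4
```

{"method": "arm_command", "body": {"commands": [0,0,0.1,0,3.5,0,0,0,0,3.5]}}

```text
clock: 7.45
position: [576.2, 60.3, 36.1]
orientation: [0.261, 0.965, -0.001, 0.0]
ft_force: [-5.7, -1.9, 11.4]
width: 0.508
grip_force: 65.4
```

```bash
python3 go.py 576.5 60.4 36 1.048
```

```text
t 7.45 pos [576.2  60.3  36.1] yang 1.043 F [-5.7 -1.9 11.4] w 43.1 grip 65.35001993179321 tilt [ 3.0e-04 -1.6e-03 -1.0e+00] q [ 0.32  0.66 -0.68  1.9   0.58  0.79  0.37]
shift cm [-0.02  0.02  0.01] turn -0.005
```

{"method": "arm_command", "body": {"commands": [0,0,-0.1,0,5.2,0,0,0,0,6.2,0,0,0,0,6.5,0,0,0,0,6.5,0,0,-0.5,0,6.5]}}

```text
clock: 7.95
position: [575.8, 60.2, 39.8]
orientation: [0.261, 0.965, -0.0, -0.001]
ft_force: [-0.4, -0.8, 0.3]
width: 0.762
grip_force: 0.0
```

{"method": "arm_command", "body": {"commands": [0,0,-1.5,0,6.5,0,0,-3.0,0,6.5,0,0,-3,0,6.5,0,0,0,0,6.5]}}

```text
clock: 8.35
position: [579.2, 61.7, 120.6]
orientation: [0.261, 0.965, 0.002, 0.004]
ft_force: [0.7, 0.0, 0.1]
width: 0.764
grip_force: 0.0
```

```bash
python3 go.py 407.8 262.4 80 1.24
```

```text
t 8.35 pos [579.2  61.7 120.6] yang 1.043 F [0.7 0.  0.1] w 64.9 grip 0.0 tilt [ 0.0092  0.0013 -1.    ] q [ 0.39  0.55 -0.77  1.84  0.47  0.93  0.45]
shift cm [24.95  8.69  3.93] turn -0.197
```

{"method": "arm_command", "body": {"commands": [3.0,1.0,0.4,0,6.5,4.0,1.4,0.6,0,6.5,4.0,1.4,0.6,0,6.5,4.0,1.4,0.6,0,6.5,4.0,1.4,0.6,0,6.5]}}

```text
clock: 8.85
position: [444.2, 214.0, 87.6]
orientation: [0.261, 0.965, 0.0, 0.0]
ft_force: [0.8, -0.3, -0.1]
width: 0.759
grip_force: 0.0
```

{"method": "arm_command", "body": {"commands": [4.0,1.4,0.6,0,6.5,1.95,0.7,0.5,-0.1,6.5,0,0,0,-0.097,6.5,0,0,0,0,6.5,0,0,0,0,6.5]}}

```text
clock: 9.35
position: [404.8, 260.8, 76.4]
orientation: [0.166, 0.986, -0.0, 0.0]
ft_force: [-0.3, -0.6, 0.9]
width: 0.759
grip_force: 0.0
```

```bash
python3 go.py 407.8 262.4 10 1.24; cat > m2.py <<'E'
from h import *
ims={n:bot.camera(n) for n in('top','scene')}
for n in ims: cv2.imwrite(f'pics/{n}1.png',ims[n])
for k,p,z in [('c',(564.5,30.2,2.618),34),('b',(414.5,294.4,-.33),0)]:
    for n in ims:
        print(k,n,*[np.round(v,2) for v in fit({n:ims[n]},p,z)])
a,b=[v[y:y+200,x:x+260] for v,y,x in((ims['top'],80,160),(ims['scene'],160,270))]
cv2.imwrite('pics/st1.png',cv2.resize(np.hstack([a,b]),None,fx=1.5,fy=1.5))
E
python3 m2.py
```

```text
t 9.35 pos [404.8 260.8  76.4] yang 1.237 F [-0.3 -0.6  0.9] w 64.5 grip 0.0 tilt [ 3.e-04 -2.e-04 -1.e+00] q [ 0.    0.5  -0.83  2.09  0.54  0.77  0.07]
shift cm [-0.23  0.26  6.64] turn -0.003
c top [563.69  29.86   2.62] 0.34
c scene [563.11  28.05   2.58] 0.32
b top [392.46 332.84  -0.7 ] 0.65
b scene [ 4.1300e+02  2.9425e+02 -3.2000e-01] 0.4
```

View pics/st1.png

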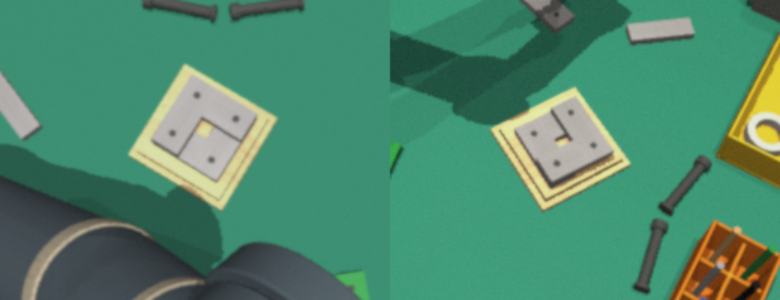

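weight_c lies square on weight_a and points the opposite way; together they make a square around (210,128) in the left half of the crop, with the hole at its centre. Now the grasp of b.

{"method": "arm_command", "body": {"commands": [-0.23,0.26,2.5,0,6.5,0,0,2.5,0,6.5,0,0,1.3,0,6.5,0,0,0.6,0,6.5,0,0,0,0,6.5]}}

```text
clock: 9.95
position: [407.3, 262.6, 7.0]
orientation: [0.165, 0.986, -0.0, -0.0]
ft_force: [0.2, 0.2, 0.3]
width: 0.763
grip_force: 0.0
```

```bash
python3 go.py 407.8 262.4 1.5 1.24
```

```text
t 9.95 pos [407.3 262.6   7. ] yang 1.24 F [0.2 0.2 0.3] w 64.8 grip 0.0 tilt [-7.e-04 -5.e-04 -1.e+00] q [-0.1   0.61 -0.72  2.12  0.68  0.65 -0.05]
shift cm [-0.05 -0.01  0.55] turn -0.0
```

{"method": "arm_command", "body": {"commands": [0,0,0.3,0,6.5,0,0,0.2,0,5.5,0,0,0,0,3.5,0,0,0,0,3.5,0,0,0,0,3.5]}}

```text
clock: 10.45
position: [407.6, 262.4, 3.0]
orientation: [0.165, 0.986, -0.001, 0.001]
ft_force: [-0.9, -1.6, 5.3]
width: 0.508
grip_force: 61.5
```

{"method": "arm_command", "body": {"commands": [0,0,0,0,3.5,0,0,0,0,3.5]}}

```text
clock: 10.65
position: [407.6, 262.4, 3.0]
orientation: [0.165, 0.986, -0.001, 0.001]
ft_force: [-1.1, -2.3, 5.6]
width: 0.51
grip_force: 61.5
```

```bash
python3 go.py 407.8 262.4 1.5 1.24
```

```text
t 10.65 pos [407.6 262.4   3. ] yang 1.24 F [-1.1 -2.3  5.6] w 43.4 grip 61.46347403526306 tilt [ 8.0e-04 -1.2e-03 -1.0e+00] q [-0.1   0.62 -0.71  2.13  0.69  0.64 -0.05]
shift cm [-0.02  0.01  0.15] turn -0.0
```

{"method": "arm_command", "body": {"commands": [0,0,-0.5,0,3.5,0,0,-1.5,0,3.5,0,0,-3.0,0,3.5,0,0,-3.5,0,3.5,0,0,-2.5,0,3.5]}}

```text
clock: 11.15
position: [406.9, 262.5, 113.4]
orientation: [0.164, 0.986, -0.0, -0.0]
ft_force: [0.3, 1.6, -7.9]
width: 0.502
grip_force: 63.5
```

{"method": "arm_command", "body": {"commands": [0,0,0,0.1,3.5,0,0,0,0.092,3.5,0,0,0,0,3.5]}}

```text
clock: 11.45
position: [406.7, 261.7, 111.9]
orientation: [0.258, 0.966, -0.001, -0.0]
ft_force: [-0.5, 0.4, -7.2]
width: 0.504
grip_force: 63.5
```

```bash
python3 go.py 551.7 0.1 95 1.048
```

```text
t 11.45 pos [406.7 261.7 111.9] yang 1.048 F [-0.5  0.4 -7.2] w 42.9 grip 63.50151300430298 tilt [-9.0e-04 -1.8e-03 -1.0e+00] q [ 0.01  0.44 -0.83  2.06  0.44  0.83 -0.03]
shift cm [-25.63 -15.43   1.73] turn 0.0
```

{"method": "arm_command", "body": {"commands": [-2.4,-1.5,0.1,0,3.5,-3.4,-2.0,0.2,0,3.5,-3.4,-2.0,0.2,0,3.5,-3.4,-2.0,0.2,0,3.5,-3.4,-2.0,0.2,0,3.5]}}

```text
clock: 11.95
position: [498.4, 98.9, 102.5]
orientation: [0.257, 0.966, -0.0, -0.001]
ft_force: [0.7, 0.5, -6.8]
width: 0.505
grip_force: 63.5
```

{"method": "arm_command", "body": {"commands": [-3.4,-2.0,0.2,0,3.5,-3.4,-2.0,0.2,0,3.5,-2.8,-1.9,0.2,0,3.5,0,0,0,0,3.5,0,0,0,0,3.5]}}

```text
clock: 12.45
position: [551.6, 0.4, 96.1]
orientation: [0.259, 0.966, -0.0, -0.001]
ft_force: [-0.0, -0.1, -7.2]
width: 0.504
grip_force: 63.5
```

```bash
python3 go.py 551.7 0.1 51 1.048
```

```text
t 12.45 pos [5.516e+02 4.000e-01 9.610e+01] yang 1.047 F [-0.  -0.1 -7.2] w 42.9 grip 63.50180268287659 tilt [-2.4e-03  5.0e-04 -1.0e+00] q [ 0.49  0.55 -0.76  1.92  0.49  0.86  0.53]
shift cm [-0.03 -0.01  4.51] turn -0.001
```

{"method": "arm_command", "body": {"commands": [0,0,1.8,0,3.5,0,0,1.3,0,3.5,0,0,0.7,0,3.5,0,0,0.3,0,3.5,0,0,0,0,3.5]}}

```text
clock: 12.95
position: [552.1, 2.0, 56.0]
orientation: [0.258, 0.966, -0.0, -0.0]
ft_force: [-0.7, 0.3, -7.1]
width: 0.504
grip_force: 63.5
```

{"method": "arm_command", "body": {"commands": [0,0,0,0,3.5]}}

```text
clock: 13.05
position: [552.7, 1.9, 56.7]
orientation: [0.258, 0.966, 0.0, 0.0]
ft_force: [0.0, 0.3, -6.5]
width: 0.505
grip_force: 63.5
```

```bash
python3 go.py 551.7 0.1 51 1.048
```

```text
t 13.05 pos [552.7   1.9  56.7] yang 1.048 F [ 0.   0.3 -6.5] w 42.9 grip 63.50246787071228 tilt [ 9.e-04  1.e-04 -1.e+00] q [ 0.46  0.6  -0.71  1.95  0.54  0.79  0.48]
shift cm [-0.   -0.21  0.57] turn 0.0
```

{"method": "arm_command", "body": {"commands": [0,-0.2,0.2,0,3.5,0,0,0.2,0,3.5,0,0,0,0,3.5]}}

```text
clock: 13.35
position: [551.2, -0.5, 52.2]
orientation: [0.259, 0.966, -0.0, -0.0]
ft_force: [0.9, 0.4, -7.9]
width: 0.502
grip_force: 63.4
```

{"method": "arm_command", "body": {"commands": [0,0,0.1,0,3.5,0,0,0,0,3.5]}}

```text
clock: 13.55
position: [551.5, -0.2, 51.4]
orientation: [0.258, 0.966, -0.0, 0.0]
ft_force: [0.0, -0.8, -6.8]
width: 0.509
grip_force: 63.6
```

```bash
python3 go.py 551.7 0.1 51 1.048
```

```text
t 13.55 pos [ 5.515e+02 -2.000e-01  5.140e+01] yang 1.048 F [ 0.  -0.8 -6.8] w 43.2 grip 63.60525727272034 tilt [ 3.e-04 -1.e-04 -1.e+00] q [ 0.46  0.6  -0.71  1.95  0.55  0.78  0.48]
shift cm [-0.    0.04  0.04] turn -0.0
```

{"method": "arm_command", "body": {"commands": [0,0,0.1,0,3.5,0,0,0,0,3.5]}}

```text
clock: 13.75
position: [551.6, -0.2, 51.1]
orientation: [0.258, 0.966, -0.0, 0.0]
ft_force: [-2.0, -1.8, 1.0]
width: 0.503
grip_force: 64.4
```

{"method": "arm_command", "body": {"commands": [0,0,0.05,0,3.5,0,0,0,0,3.5]}}

```text
clock: 13.95
position: [551.6, -0.2, 51.0]
orientation: [0.258, 0.966, -0.0, 0.0]
ft_force: [-3.5, -1.7, 5.7]
width: 0.504
grip_force: 65.0
```

Contact made. I release, lift and back off so I can look.

{"method": "arm_command", "body": {"commands": [0,0,-0.1,0,5.2,0,0,0,0,6.2,0,0,0,0,6.5,0,0,0,0,6.5,0,0,-0.5,0,6.5]}}

```text
clock: 14.45
position: [551.0, -0.1, 55.5]
orientation: [0.258, 0.966, -0.0, -0.001]
ft_force: [-0.3, -1.1, -0.2]
width: 0.759
grip_force: 0.0
```

{"method": "arm_command", "body": {"commands": [0,0,-1.5,0,6.5,0,0,-3.0,0,6.5,0,0,-3,0,6.5,2.5,1.5,-1,0,6.5,3.4,2,-1,0,6.5]}}

```text
clock: 14.95
position: [519.0, 58.8, 153.0]
orientation: [0.261, 0.965, 0.0, 0.002]
ft_force: [0.2, 1.3, -0.0]
width: 0.767
grip_force: 0.0
```

{"method": "arm_command", "body": {"commands": [3.4,2,0,0,6.5,3.4,2,0,0,6.5,3.4,2,0,0,6.5,3.4,2,0,0,6.5,2.5,1.5,0,0,6.5]}}

```text
clock: 15.45
position: [424.3, 224.9, 152.3]
orientation: [0.257, 0.966, 0.001, 0.001]
ft_force: [0.1, 0.4, 0.0]
width: 0.759
grip_force: 0.0
```

```bash
python3 - <<'E'
from h import *
ims={n:bot.camera(n) for n in('top','scene')}
o=[]
for n,y,x in(('top',80,200),('scene',160,290)):
    # a should not have moved: draw its start outline (z20), and the target top layer (z48)
    im=cv2.resize(ims[n][y:y+180,x:x+190],None,fx=2,fy=2)
    for p,z,c in(((564.5,30.2,-.523),48,(0,0,255)),((564.5,30.2,-.523),20,(255,0,0))):
        q=(proj(n,top6(p,z))-[x,y])*2;cv2.polylines(im,[np.int32(q*16)],True,c,1,cv2.LINE_AA,4)
    o.append(im)
cv2.imwrite('pics/end.png',np.hstack(o));print(bot.read_state()['clock'])
E
```

```text
15.55
```

View pics/end.png

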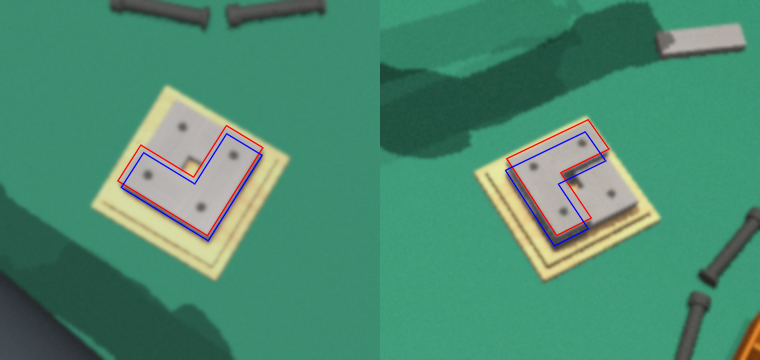

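The top weight matches its target outline in both views, with its outer corner near (210,238) in the left half of the crop. The pile is flat and square, so I'm handing in.

{"method": "arm_command", "body": {"commands": [0,0,0,0,6.5,0,0,0,0,6.5,0,0,0,0,6.5]}}

```text
clock: 15.85
position: [426.4, 221.1, 150.9]
orientation: [0.26, 0.966, -0.0, 0.0]
ft_force: [-0.1, 1.0, -0.5]
width: 0.761
grip_force: 0.0
```

```bash
python3 -c "
from rig import bot
print(bot.finish_job())"
```

```text
the job is handed in; nothing more can be done
None
```

I stacked weight_c (half a turn from weight_a) and then weight_b (pointing the same way as weight_a) on the press, checked the pile in two camera views, and handed the job in at about 16 s; no verdict came back.

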